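# Seat the tube head on the mixer's flatted spindle

### The arm

A 6-joint arm with a two-finger parallel gripper is mounted at the origin on the work surface. World frame = base frame: x ahead of the robot, y to its left, z up, the work surface at z = 0. Lengths are in m, angles in rad, forces in N, time in s.
With the tool pointing down it reaches from about 0.35 to 0.975 m from the base axis. Payload 4.9 kg.
Tool frame: the origin (TCP) lies at the very end of the fingers, on their centre line; the grasp point (between the pads) lies 19 mm behind it (ctrl.pinch_z is the distance from the TCP to the grasp point, in m); z points along the fingers, y is the direction in which the jaws open and shut (so a half turn about z gives the same grasp; the last joint's range is limited). The gripper opens to 85 mm and grips with 20 to 120 N. Pads are 22 mm wide; open, the fingers measure 114 mm over their backs; the gripper's body (76 mm by 85 mm) begins 54 mm behind the grasp point. The pads swing forward as they close: fully open they stand 13 mm farther back than shut.
Start: joints at [-1.339, 0.053, 1.613, -0, 1.476, -0.119], TCP at [0.215, -0.587, 0.231] pointing down, gripper open.
Joint ranges: [-3.01, 3.01], [-1.01, 2.22], [0.06, 2.58], [-1.02, 4.17], [0.09, 2.62], [-3.14, 3.14]. Speed limits (rad/s): [2.57, 2.57, 3.14, 3.14, 3.14, 3.14].

### API

Orientations are given as a rotation vector (axis times angle).
In Python, from station import ctrl gives the robot as it stands.
- The arm moves only by the tool carry_out, never from a script. Its argument "series" is a list of rows, each a list of 7 numbers: the shift along the world's x, y, z each as a share of 0.025 m, from -1 to 1, then the turn, a rotation vector about the world's x, y, z each as a share of 0.1 rad, from -1 to 1, then the opening, from 0 (shut) to 1 (fully open). A call has 1 to 12 rows; each row shifts and turns the commanded pose from where the row before left it; what a row does not reach is not made up. A row lasts 1/10 s, in which the tool goes at most 50 mm and 8.59 degrees, less where a joint would pass 70% of its speed; a pose out of reach is approached as far as the arm can. A call with a number of a shift or a turn outside -1 to 1 is refused whole. A call with a gripper value outside its range is refused whole. The fingers move at their own pace and stop on an object; "grip_force" is the grip in N (left out, the last holds). Time passes only in rows, so rows that do not move let the fingers close. It gives the time, the measured TCP pose, the force and the opening at its end, in the units of the state.
- ctrl.get_obs(): the state, without advancing time (a new reading comes with each control period).
- ctrl.get_image(name): name is "scene" or "top"; returns a dict with "frame" (384x512x3 uint8, blue, green, red), "fx", "fy", "cx", "cy" (pixels), "R" (3x3) and "t" (3): a world point X has camera coordinates R X + t. Camera axes: x right, y down, z forward; pixel columns grow to the right and rows downward; lengths in m; the calibration is good to about 2 mm. A picture is of the moment at which its call begins. There is no depth.
- ctrl.finish_job(): hands the job in, once; it reports no verdict.
Trained networks look in a picture, given as the dict that the camera call returned (one of the last four; its "shot" number tells which), for a name from the list of things; names that differ only in an ending like _2 or _b are one class to them, and where a whole thing is asked for, a point or a joint stands for the part that bears it (a point fixed in the world has none). Each returns a list of dicts, best first, with "p" (0 to 1); they miss things now and then, are a little off and sometimes report something else, mostly with a low value. They report only what shows in the picture. A call takes as long as a camera call.
- ctrl.trace(picture, name): "mask" (384x512 bool, what is visible of it) and "rect" ([left, top, width, height] as shares, 0 to 1, of the picture: columns of its width, rows of its height, round what is visible of it).
- ctrl.mark_of(picture, name): "position" ([column, row] as shares, 0 to 1, of the picture: columns of its width, rows of its height: a listed point, or the origin of a listed thing).
The state is a dict: "t": time; "q": joint angles; "dq": joint speeds; "effort": joint torques, N m; "tool_pos": TCP position; "tool_rot": TCP orientation; "contact_force": force on the tool from outside, world axes, zero at the start; "wrist_torque": the same for the moment, N m; "opening": finger opening in m.
Only numpy, scipy, OpenCV 4.12 (cv2) and the standard library are available. Lean on these libraries where they do the work, as an engineer would, in place of code of your own. Each camera call takes 0.05 s, during which the arm holds its last target.

### The job

Fit the tube head that has the D-shaped bore onto the spindle of the tube mixer: turn it so that the flat of its bore matches the flat of the spindle, put it on the right way up and fully home on the spindle's collar, and let go. Leave the other tube head, the one with the round bore, where it lies.

Things in the scene. Friction and masses are not known exactly. Their poses are not given: they have to be found in the camera images.
- tube_head: White plastic tube head to fit, loose on the table, hub up. Disc 112 mm wide, 10 mm thick, six pockets, one rim side cut straight; on it a square hub 50 x 50 mm (sides along x and y, flat over 37 mm) from 10 to 50 mm height, to grip. A D bore 31 mm wide runs through, seen from above, its flat 5.5 mm from the axis towards the rim's cut. Origin: bore axis, underside; z up, +x to the flat.
- head_flat_side (a point): Point on the tube head: top of the disc, middle of the straight cut of its rim, 47 mm along the head's +x (the side of the bore's flat) from the bore axis and 10 mm above the underside. The head weighs 0.13 to 0.25 kg; the bore's mouth is flared 1.5 mm underneath.
- spindle: Fixed upright steel D shaft 26 mm wide, flat 3 mm from the axis, straight for 28 mm, then tapered 5 mm inward to its top at 42 mm; at its foot a black collar 56 mm wide, cut straight on the flat's side, top 63 mm above the table, on a fixed white box 160 x 160 x 55 mm (the mixer). The bore has 2.5 mm, 11 deg play. Origin: axis, collar top; z up, +x to the flat. Head home: origins and axes coincide.
- spare_head: Bystander to leave alone: another loose white tube head, hub up, with a full round disc 112 mm wide and 10 mm thick, four tube pockets, a round hub 50 mm wide up to 50 mm height and a round bore 31 mm wide. Origin: on the axis at the underside.

How it is judged:
At the end, for the whole second after the job is handed in: The tube head with the D bore sits at rest on the spindle: axis within 10 mm of the spindle's, underside within 5 mm of the collar's top, the bore's flat on the spindle's flat side and turned within 0.35 rad (20 degrees) of it, tilted less than 0.1 rad (horizontal distance between tube_head and spindle below 0.01 m and z of tube_head in the frame of spindle between -0.005 and 0.005 m and angle between the x axis of tube_head and the x axis of spindle, either way round below 0.35 rad and x of head_flat_side in the frame of spindle above 0.02 m and angle between tube_head's own z axis and vertical below 0.1 rad and linear speed of tube_head below 0.02 m/s); the robot touches nothing.
It fails at once if the spare tube head was moved more than 30 mm (distance of spare_head from where it was at the start of the episode above 0.03 m).
It also fails if it takes over 38 s, if anything falls off the work surface, if the arm or the gripper's body presses on something with over 40 N, if the wrist force passes 120 N, or if a joint passes its speed limit or range.

## Working session

There is one attempt and no reset: what is moved stays moved. The work goes in short steps, Python scripts to look and compute and a tool call to move; the robot and the scene stay as the last step left them, time stands still between calls to the robot, and variables do not carry over. Pictures are saved under pics/ and viewed, and the job is handed in when it is done.

Besides the shell and the picture viewer there is one more tool, called after ">>>" by a JSON object that holds its "name" and its "arguments". carry_out: Moves the arm, as the interface text tells. Shift numbers are shares of 0.025 m and turn numbers shares of 0.1 rad, none past 1 either way. Its arguments: {"type":"object","properties":{"series":{"type":"array"},"grip_force":{"type":"number"}},"required":["series"]}

```bash
mkdir -p pics; ls
cat > h.py <<'E'
import numpy as np, cv2
from station import ctrl
def px(im,p): # pos share->pixel
    return np.array([p[0]*512,p[1]*384])
def ray(im,uv,z):
    R=np.array(im["R"]);t=np.array(im["t"])
    d=R.T@np.array([(uv[0]-im["cx"])/im["fx"],(uv[1]-im["cy"])/im["fy"],1.0]);c=-R.T@t
    return c+d*(z-c[2])/d[2]
def proj(im,X):
    v=np.array(im["R"])@np.array(X,float)+np.array(im["t"])
    return np.array([im["fx"]*v[0]/v[2]+im["cx"],im["fy"]*v[1]/v[2]+im["cy"]])
def tri(ims,uvs):
    A=[];b=[]
    for im,uv in zip(ims,uvs):
        R=np.array(im["R"]);t=np.array(im["t"]);d=R.T@np.array([(uv[0]-im["cx"])/im["fx"],(uv[1]-im["cy"])/im["fy"],1.0]);d/=np.linalg.norm(d);c=-R.T@t
        P=np.eye(3)-np.outer(d,d);A.append(P);b.append(P@c)
    return np.linalg.solve(sum(A),sum(b))
E
python3 - <<'E'
from h import *
np.set_printoptions(precision=4,suppress=True)
ims={n:ctrl.get_image(n) for n in("top","scene")}
for n,im in ims.items():
    cv2.imwrite(f"pics/{n}0.png",im["frame"])
    print(n,"cam",-np.array(im["R"]).T@np.array(im["t"]),im["fx"])
    for k,z in(("tube_head",0),("head_flat_side",.01),("spindle",.063),("spare_head",0)):
        for r in ctrl.mark_of(im,k)[:3]:
            uv=px(im,r["position"]);print(n,k,round(r["p"],2),uv,ray(im,uv,z))
print(ctrl.get_obs())
E
```

```text
pics
top cam [0.4341 0.024  0.8787] 461.0454986156036
top tube_head 0.66 [267.7248 193.8048] [0.5324 0.0166 0.    ]
top head_flat_side 0.79 [269.312  169.8816] [0.5772 0.0139 0.01  ]
top spindle 0.58 [412.0064 160.896 ] [ 0.5863 -0.2399  0.063 ]
top spare_head 0.92 [130.5088 207.0144] [0.505  0.2799 0.    ]
scene cam [0.9387 0.0918 0.6895] 369.50379500506637
scene tube_head 0.82 [256.4096 204.9024] [0.5292 0.0216 0.    ]
scene head_flat_side 0.73 [250.9824 224.9856] [0.585  0.0206 0.01  ]
scene spindle 0.76 [124.7232 190.8864] [ 0.5852 -0.2399  0.063 ]
scene spare_head 0.69 [375.6032 213.504 ] [0.5013 0.2767 0.    ]
{'t': 0.5, 'q': array([-1.339 ,  0.0527,  1.6129,  0.    ,  1.476 , -0.119 ]), 'dq': array([ 0.0005,  0.0002, -0.0022,  0.0001,  0.0002,  0.0008]), 'effort': array([ -0.0005, -39.322 , -37.0024,  -0.0001,   0.0014,  -0.    ]), 'tool_pos': array([ 0.2148, -0.5869,  0.2313]), 'tool_rot': array([-3.0933, -0.5482, -0.0001]), 'contact_force': array([ 0.0121,  0.6922, -0.2917]), 'wrist_torque': array([-0.0172,  0.034 ,  0.0277]), 'opening': 0.08589207867760044}
```

Run:
```python
import cv2
a=cv2.imread("pics/top0.png");b=cv2.imread("pics/scene0.png")
cv2.imwrite("pics/t0c.png",cv2.resize(a[90:290,80:480],None,fx=2,fy=2,interpolation=cv2.INTER_CUBIC))
cv2.imwrite("pics/s0c.png",cv2.resize(b[110:310,50:450],None,fx=2,fy=2,interpolation=cv2.INTER_CUBIC))
```

```text
(no output)
```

View pics/t0c.png

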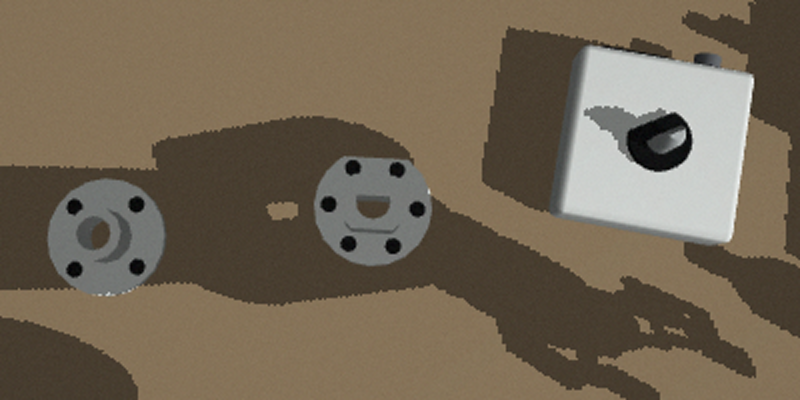

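View pics/s0c.png

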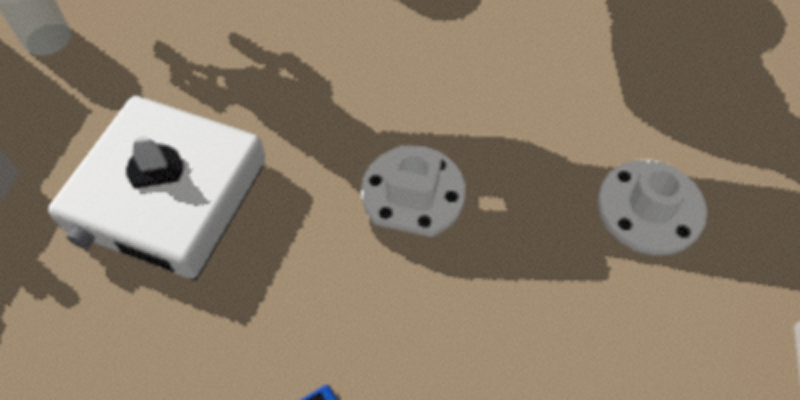

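```bash
cat >> h.py <<'E'
def dshape(r,d,n=720):
    a=np.linspace(0,2*np.pi,n,endpoint=False)
    P=np.c_[r*np.cos(a),r*np.sin(a)]
    P[:,0]=np.minimum(P[:,0],d); return P
def pose(P,x,y,yaw,z):
    c,s=np.cos(yaw),np.sin(yaw)
    return np.c_[P@np.array([[c,-s],[s,c]]).T+[x,y],np.full(len(P),z)]
def projn(im,X):
    V=X@np.array(im["R"]).T+np.array(im["t"])
    return np.c_[im["fx"]*V[:,0]/V[:,2]+im["cx"],im["fy"]*V[:,1]/V[:,2]+im["cy"]]
def fill(im,polys):
    S=4;m=np.zeros((384*S,512*S),np.uint8)
    for p in polys: 
        cv2.fillPoly(m,[np.round((projn(im,p)+0.5)*S*16-8).astype(np.int32)],255,shift=4)
    return cv2.resize(m,(512,384),interpolation=cv2.INTER_AREA)/255.
E
python3 - <<'E'
from h import *
import pickle
from scipy.optimize import minimize
np.set_printoptions(precision=4,suppress=True)
ims={n:ctrl.get_image(n) for n in("top","scene")}
pickle.dump(ims,open("ims0.pkl","wb"))
for n,im in ims.items():
    f=im["frame"]
    for k in("spindle","tube_head"):
        r=ctrl.trace(im,k)
        print(n,k,[(round(q["p"],2),q["mask"].sum(),np.round(np.array(q["rect"])*[512,384,512,384],1)) for q in r[:2]])
        m=r[0]["mask"]; np.save(f"m_{n}_{k}.npy",m)
    c={'top':(412,160),'scene':(127,190)}[n]
    cr=cv2.resize(f[c[1]-30:c[1]+30,c[0]-40:c[0]+40],None,fx=8,fy=8,interpolation=cv2.INTER_CUBIC)
    cv2.imwrite(f"pics/{n}_sp.png",cr)
E
```

```text
top spindle [(0.97, np.int64(736), array([393.1, 146.8,  35.5,  31.7]))]
top tube_head [(0.85, np.int64(2435), array([237.4, 167.4,  58.9,  53.3]))]
scene spindle [(0.72, np.int64(562), array([113.4, 174.7,  29.3,  29.3]))]
scene tube_head [(0.76, np.int64(1863), array([230.4, 182.8,  53.4,  46.1]))]
```

View pics/top_sp.png

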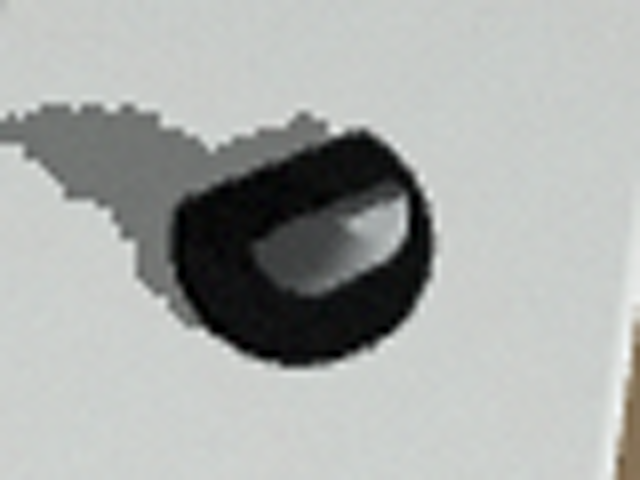

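View pics/scene_sp.png

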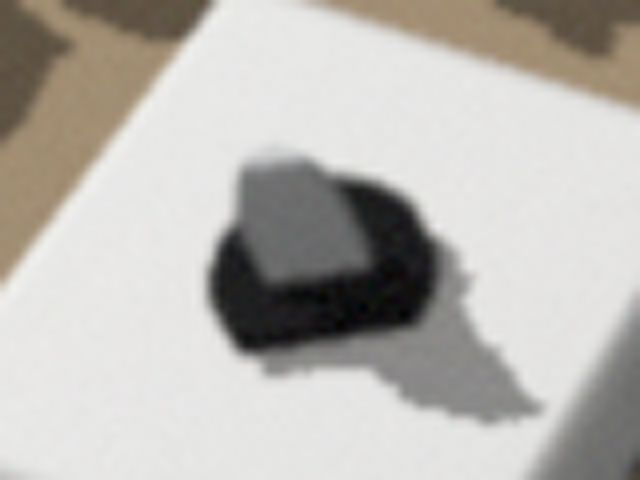

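```bash
cat > fit.py <<'E'
from h import *
import pickle
from scipy.optimize import minimize
np.set_printoptions(precision=4,suppress=True)
def hull(im,P,x,y,yaw,zs):
    X=np.vstack([pose(P,x,y,yaw,z) for z in zs]);uv=projn(im,X)
    return cv2.convexHull(uv.astype(np.float32))[:,0]
def fillpx(polys):
    S=4;m=np.zeros((384*S,512*S),np.uint8)
    for p in polys: cv2.fillPoly(m,[np.round((p+.5)*S*16-8).astype(np.int32)],255,shift=4)
    return cv2.resize(m,(512,384),interpolation=cv2.INTER_AREA)/255.
SQ=np.array([[25,25],[-25,25],[-25,-25],[25,-25]])/1000.
def spm(im,x,y,yaw,d): return fillpx([hull(im,dshape(.028,d),x,y,yaw,(.055,.063))])
def hdm(im,x,y,yaw,z=0): return fillpx([hull(im,dshape(.056,.047),x,y,yaw,(z,z+.01)),hull(im,SQ,x,y,yaw,(z+.01,z+.05))])
def fit(f,x0,step):
    best=None
    s=np.vstack([x0]+[np.array(x0)+np.eye(len(x0))[i]*step[i] for i in range(len(x0))])
    return minimize(f,x0,method="Nelder-Mead",options=dict(initial_simplex=s,xatol=1e-4,fatol=.05,maxiter=400))
E
python3 - <<'E'
from fit import *
ims=pickle.load(open("ims0.pkl","rb"))
D={}
for n,im in ims.items():
    g=im["frame"].max(2).astype(float)
    c={'top':(412,160),'scene':(120,190)}[n]
    m=np.zeros_like(g,bool);w=22
    sl=(slice(c[1]-20,c[1]+24),slice(c[0]-w,c[0]+w))
    m[sl]=g[sl]<80
    cnt=max(cv2.findContours(m.astype(np.uint8),cv2.RETR_EXTERNAL,cv2.CHAIN_APPROX_NONE)[0],key=cv2.contourArea)
    mm=np.zeros(m.shape,np.uint8);cv2.drawContours(mm,[cnt],-1,1,-1)
    D[n]=mm.astype(float);print(n,mm.sum(),cv2.boundingRect(cnt))
# scene: shaft sticks out of the collar? use traced mask union note
for use in(("top",),("top","scene")):
    r=fit(lambda p:sum(np.abs(spm(ims[n],*p)-D[n]).sum() for n in use),[.586,-.24,.4,.02],[.005,.005,.2,.004])
    print("spindle",use,r.x,r.fun)
for use in(("top",),("scene",),("top","scene")):
    M={n:np.load(f"m_{n}_tube_head.npy").astype(float) for n in use}
    r=fit(lambda p:sum(np.abs(hdm(ims[n],*p)-M[n]).sum() for n in use),[.53,.018,0.02,],[.005,.005,.15])
    print("head",use,r.x,r.fun)
E
```

```text
top 712 (393, 146, 33, 30)
scene 324 (114, 183, 28, 21)
spindle ('top',) [ 0.5898 -0.2358  0.379   0.0179] 27.91372549019608
spindle ('top', 'scene') [ 0.5898 -0.2355  0.3466  0.0175] 229.22745098039215
head ('top',) [ 0.5335  0.0202 -0.0547] 225.93333333333334
head ('scene',) [ 0.532   0.0221 -0.0355] 52.937254901960785
head ('top', 'scene') [ 0.533   0.0212 -0.049 ] 322.01176470588234
```

```bash
cat >> fit.py <<'E'
def shaft(im,x,y,yaw):
    A=pose(dshape(.013,.003),x,y,yaw,.063);B=pose(dshape(.013,.003),x,y,yaw,.091);C=pose(dshape(.008,-.002),x,y,yaw,.105)
    h=lambda X:cv2.convexHull(projn(im,X).astype(np.float32))[:,0]
    return [h(np.vstack([A,B])),h(np.vstack([B,C]))]
def spm2(im,x,y,yaw,d=.0175): return fillpx([hull(im,dshape(.028,d),x,y,yaw,(.055,.063))]+shaft(im,x,y,yaw))
E
python3 - <<'E'
from fit import *
ims=pickle.load(open("ims0.pkl","rb"))
M={n:np.load(f"m_{n}_spindle.npy").astype(float) for n in ims}
for use in(("top",),("scene",),("top","scene")):
    r=fit(lambda p:sum(np.abs(spm2(ims[n],*p)-M[n]).sum() for n in use),[.586,-.24,.4,.018],[.005,.005,.2,.004])
    print("spindle",use,r.x,r.fun)
def over(n,polys,c,name):
    im=ims[n];f=im["frame"];S=8
    cr=cv2.resize(f[c[1]-36:c[1]+36,c[0]-48:c[0]+48],None,fx=S,fy=S,interpolation=cv2.INTER_CUBIC)
    for p in polys:
        q=((p-[c[0]-48,c[1]-36]+.5)*S-.5).round().astype(np.int32)
        cv2.polylines(cr,[q],True,(0,0,255),1)
    return cr
def vis(n):
    im=ims[n]
    a=(r.x[0],r.x[1],r.x[2])
    P=[projn(im,pose(dshape(.028,r.x[3]),*a,.063)),projn(im,pose(dshape(.013,.003),*a,.063)),projn(im,pose(dshape(.008,-.002),*a,.105))]
    A=over(n,P,{'top':(412,160),'scene':(127,190)}[n],n)
    b=(.5325,.0212,-.045)
    P=[projn(im,pose(dshape(.056,.047),*b,.01)),projn(im,pose(SQ,*b,.05)),projn(im,pose(SQ,*b,.01)),projn(im,pose(dshape(.0155,.0055),*b,.05))]
    B=over(n,P,{'top':(267,193),'scene':(256,205)}[n],n)
    cv2.imwrite(f"pics/ov_{n}.png",cv2.resize(np.vstack([A,B]),None,fx=.52,fy=.52,interpolation=cv2.INTER_AREA)[:600])
vis("top");vis("scene")
E
```

```text
spindle ('top',) [ 0.5893 -0.2359  0.4165  0.0189] 24.992156862745098
spindle ('scene',) [ 0.5883 -0.2345  0.3757  0.0174] 26.16862745098039
spindle ('top', 'scene') [ 0.5891 -0.2351  0.3869  0.0183] 76.37254901960785
```

View pics/ov_top.png

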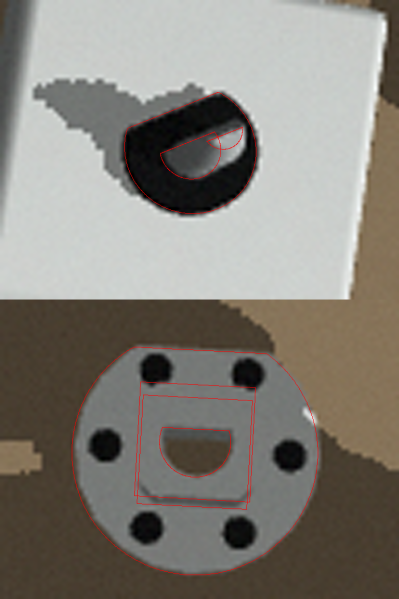

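View pics/ov_scene.png

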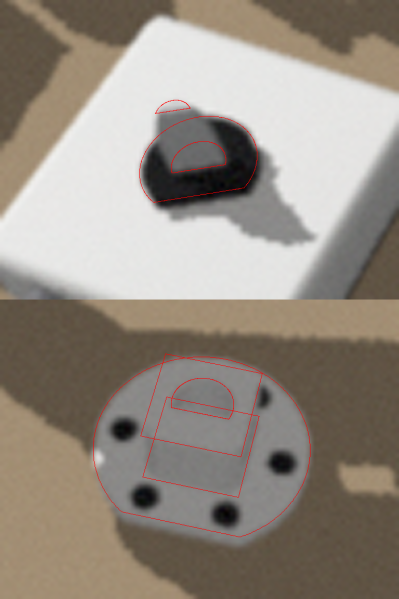

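>>> {"name": "carry_out", "arguments": {"series": [[0.49, 0.93, 0, 0, 0, -0.15, 1], [0.49, 0.93, 0, 0, 0, -0.15, 1], [0.49, 0.93, 0, 0, 0, -0.15, 1], [0.49, 0.93, 0, 0, 0, -0.15, 1], [0.49, 0.93, 0, 0, 0, -0.15, 1], [0.49, 0.93, 0, 0, 0, -0.15, 1], [0.49, 0.93, 0, 0, 0, -0.15, 1], [0.49, 0.93, 0, 0, 0, -0.15, 1], [0.49, 0.93, 0, 0, 0, -0.15, 1], [0.49, 0.93, 0, 0, 0, -0.15, 1], [0.49, 0.93, 0, 0, 0, -0.15, 1], [0.49, 0.93, 0, 0, 0, -0.15, 1]], "grip_force": 50}}

```text
t: 2.0
tool_pos: [0.3622, -0.307, 0.2315]
tool_rot: [3.13, 0.267, 0.001]
contact_force: [1.1, 0.3, -0.1]
opening: 0.0857
```

>>> {"name": "carry_out", "arguments": {"series": [[0.49, 0.93, 0, 0, 0, -0.15, 1], [0.49, 0.93, 0, 0, 0, -0.15, 1], [0.49, 0.93, 0, 0, 0, -0.15, 1], [0.49, 0.93, 0, 0, 0, -0.15, 1], [0.49, 0.93, 0, 0, 0, -0.15, 1], [0.49, 0.93, 0, 0, 0, -0.15, 1], [0.49, 0.93, 0, 0, 0, -0.15, 1], [0.49, 0.93, 0, 0, 0, -0.15, 1], [0.49, 0.93, 0, 0, 0, -0.15, 1], [0.49, 0.93, 0, 0, 0, -0.15, 1], [0.49, 0.93, 0, 0, 0, -0.15, 1], [0.49, 0.93, 0, 0, 0, -0.15, 1]]}}

```text
t: 3.2
tool_pos: [0.5092, -0.0279, 0.2315]
tool_rot: [3.141, -0.015, 0.001]
contact_force: [-0.3, -0.3, 0.8]
opening: 0.085
```

>>> {"name": "carry_out", "arguments": {"series": [[0.5, 0.95, -0.5, 0, 0, -0.17, 1], [0.46, 1.0, -0.5, 0, 0, -0.17, 1], [0, 0.1, -0.5, 0, 0, 0, 1], [0, 0, 0, 0, 0, 0, 1], [0, 0, 0, 0, 0, 0, 1]]}}

```text
t: 3.7
tool_pos: [0.5324, 0.0218, 0.1936]
tool_rot: [3.141, -0.068, -0.001]
contact_force: [-1.0, 0.1, 0.2]
opening: 0.0853
```

```bash
cat > st.py <<'E'
from fit import *
from scipy.spatial.transform import Rotation as Ro
o=ctrl.get_obs();R=Ro.from_rotvec(o["tool_rot"]).as_matrix()
print("t",o["t"],"pos",o["tool_pos"],"xyaw",np.arctan2(R[1,0],R[0,0]),"zax",R[:,2],"F",o["contact_force"],"T",o["wrist_torque"],"open",o["opening"],"q",o["q"])
E
python3 st.py
```

```text
t 3.7 pos [0.5324 0.0218 0.1936] xyaw -0.0434709910780836 zax [-0.0007 -0.0003 -1.    ] F [-0.9606  0.143   0.2239] T [ 0.0222  0.0568 -0.0324] open 0.08526186849064532 q [-0.0986 -0.1424  1.8652 -0.0004  1.4195  1.5157]
```

>>> {"name": "carry_out", "arguments": {"series": [[0, 0, -1, 0, 0, 0, 1], [0, 0, -1, 0, 0, 0, 1], [0, 0, -1, 0, 0, 0, 1], [0, 0, -1, 0, 0, 0, 1], [0, 0, -1, 0, 0, 0, 1], [0, 0, -0.8, 0, 0, 0, 1], [0, 0, -0.6, 0, 0, 0, 1], [0, 0, -0.4, 0, 0, 0, 1], [0, 0, -0.2, 0, 0, 0, 1], [0, 0, 0, 0, 0, 0, 1]]}}

```text
t: 4.7
tool_pos: [0.5329, 0.0221, 0.0188]
tool_rot: [3.141, -0.068, -0.0]
contact_force: [0.6, -0.2, -0.1]
opening: 0.0854
```

```bash
python3 st.py
python3 - <<'E'
from h import *
a=ctrl.get_image("scene");b=ctrl.get_image("top")
cr=lambda f,c:cv2.resize(f[c[1]-40:c[1]+40,c[0]-60:c[0]+60],None,fx=6,fy=6)[:300*2]
cv2.imwrite("pics/g1.png",cv2.resize(np.vstack([cr(a["frame"],(256,190)),cr(b["frame"],(267,190))]),None,fx=.6,fy=.6,interpolation=cv2.INTER_AREA))
E
```

```text
t 4.7 pos [0.5329 0.0221 0.0188] xyaw -0.043476479581214644 zax [-0.0001 -0.     -1.    ] F [ 0.582  -0.2435 -0.135 ] T [-0.0165 -0.0105  0.0107] open 0.08541102767480396 q [-0.0981  0.071   1.9768 -0.      1.0939  1.5162]
```

View pics/g1.png

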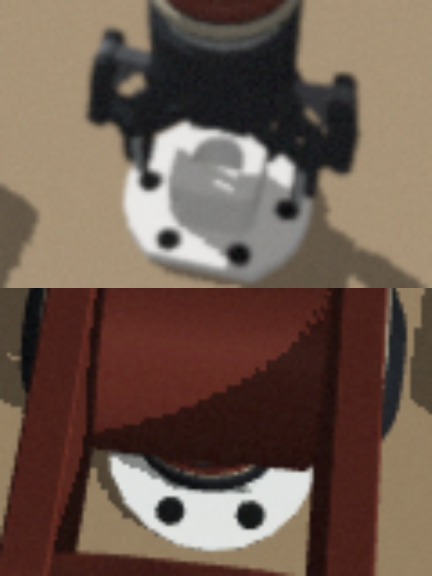

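>>> {"name": "carry_out", "arguments": {"series": [[0, 0, -0.16, 0, 0, 0, 1], [0, 0, 0, 0, 0, 0, 0.5], [0, 0, 0, 0, 0, 0, 0.2], [0, 0, 0, 0, 0, 0, 0], [0, 0, 0, 0, 0, 0, 0], [0, 0, 0, 0, 0, 0, 0], [0, 0, 0, 0, 0, 0, 0], [0, 0, 0, 0, 0, 0, 0]]}}

```text
t: 5.6
tool_pos: [0.5332, 0.0223, 0.0152]
tool_rot: [3.141, -0.068, 0.001]
contact_force: [1.0, 0.6, 2.7]
opening: 0.0496
```

```bash
python3 st.py
```

```text
t 5.6 pos [0.5332 0.0223 0.0152] xyaw -0.043097275518044216 zax [ 0.0009 -0.0001 -1.    ] F [0.9571 0.5816 2.705 ] T [-0.0597  0.0056 -0.0369] open 0.04963116064397388 q [-0.0977  0.0771  1.9775 -0.0001  1.0861  1.5162]
```

>>> {"name": "carry_out", "arguments": {"series": [[0, 0, 0.3, 0, 0, 0, 0], [0, 0, 0.7, 0, 0, 0, 0], [0, 0, 1, 0, 0, 0, 0], [0, 0, 1, 0, 0, 0, 0], [0, 0, 1, 0, 0, 0, 0], [0, 0, 1, 0, 0, 0, 0], [0, 0, 0.6, 0, 0, 0, 0], [0, 0, 0, 0, 0, 0, 0], [0, 0, 0, 0, 0, 0, 0]]}}

```text
t: 6.5
tool_pos: [0.5321, 0.0224, 0.1538]
tool_rot: [-3.141, 0.068, 0.002]
contact_force: [0.3, 0.9, -2.7]
opening: 0.0492
```

```bash
python3 st.py
python3 - <<'E'
from fit import *
a=ctrl.get_image("scene")
print([(k,r["p"],px(a,r["position"])) for k in("tube_head","head_flat_side") for r in ctrl.mark_of(a,k)[:1]])
# proj expected
x,y,w,z=.5328,.0215,-.043,.139
f=a["frame"]
S=4;c=(256,170)
g=cv2.resize(f[c[1]-70:c[1]+70,c[0]-90:c[0]+90],None,fx=S,fy=S,interpolation=cv2.INTER_CUBIC)
for P in (pose(dshape(.056,.047),x,y,w,z+.01),pose(dshape(.056,.047),x,y,w,z),pose(SQ,x,y,w,z+.05)):
    q=((projn(a,P)-[c[0]-90,c[1]-70]+.5)*S-.5).round().astype(np.int32);cv2.polylines(g,[q],True,(0,0,255),1)
cv2.imwrite("pics/l1.png",g)
E
```

```text
t 6.5 pos [0.5321 0.0224 0.1538] xyaw -0.04327046501706637 zax [-0.0014  0.0002 -1.    ] F [ 0.3387  0.8809 -2.7406] T [-0.0206  0.0844 -0.0144] open 0.049231333454458064 q [-0.0978 -0.1072  1.9018  0.      1.3485  1.5163]
[('tube_head', 0.74, array([257.024 , 167.1936])), ('head_flat_side', 0.98, array([252.8256, 186.2016]))]
```

View pics/l1.png

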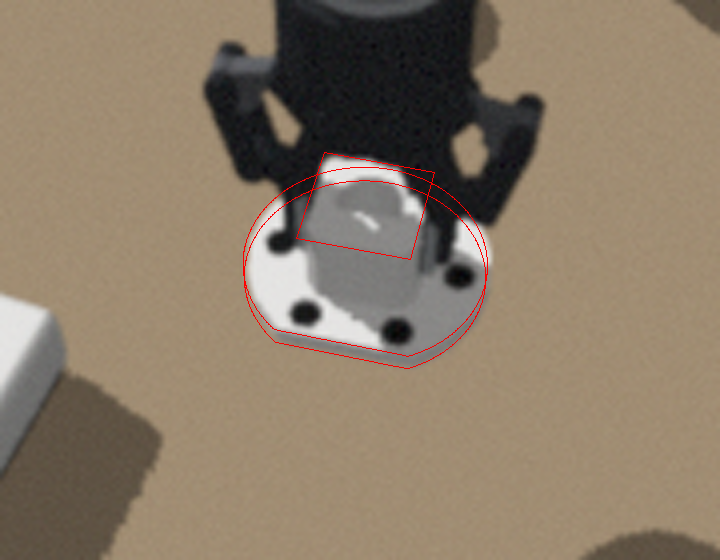

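>>> {"name": "carry_out", "arguments": {"series": [[0.1, -0.5, 0, 0, 0, 0.2, 0], [0.2, -0.93, 0, 0, 0, 0.39, 0], [0.2, -0.93, 0, 0, 0, 0.39, 0], [0.2, -0.93, 0, 0, 0, 0.39, 0], [0.2, -0.93, 0, 0, 0, 0.39, 0], [0.2, -0.93, 0, 0, 0, 0.39, 0], [0.2, -0.93, 0, 0, 0, 0.39, 0], [0.2, -0.93, 0, 0, 0, 0.39, 0], [0.2, -0.93, 0, 0, 0, 0.39, 0], [0.2, -0.93, 0, 0, 0, 0.39, 0], [0.2, -0.93, 0, 0, 0, 0.39, 0], [0.16, -0.46, 0, 0, 0, 0.2, 0]]}}

```text
t: 7.85
tool_pos: [0.5887, -0.2357, 0.153]
tool_rot: [-3.082, -0.603, 0.003]
contact_force: [-0.6, 1.2, -2.2]
opening: 0.0493
```

>>> {"name": "carry_out", "arguments": {"series": [[0, 0, 0, 0, 0, 0, 0], [0, 0, 0, 0, 0, 0, 0], [0, 0, 0, 0, 0, 0, 0]]}}

```text
t: 8.15
tool_pos: [0.5888, -0.2332, 0.154]
tool_rot: [-3.082, -0.604, 0.002]
contact_force: [-0.2, 0.5, -1.5]
opening: 0.0494
```

```bash
python3 st.py
cat > look.py <<'E'
from fit import *
import sys
name=sys.argv[1];x,y,w,z=map(float,sys.argv[2:6])
S=4;out=[]
for n,c in(("scene",(130,170)),("top",(415,155))):
    a=ctrl.get_image(n);f=a["frame"]
    c=tuple(np.round(projn(a,np.array([[x,y,z]]))[0]).astype(int))
    lo=(max(c[0]-48,0),max(c[1]-60,0))
    g=cv2.resize(f[lo[1]:lo[1]+120,lo[0]:lo[0]+96],None,fx=S,fy=S,interpolation=cv2.INTER_CUBIC)
    for P in (pose(dshape(.056,.047),x,y,w,z+.01),pose(dshape(.056,.047),x,y,w,z),pose(SQ,x,y,w,z+.05)):
        q=((projn(a,P)-lo+.5)*S-.5).round().astype(np.int32);cv2.polylines(g,[q],True,(0,0,255),1)
    out.append(g)
    for k in("tube_head","head_flat_side"):
        for r in ctrl.mark_of(a,k)[:1]:
            zz=z+(.01 if "flat" in k else 0);print(n,k,round(r["p"],2),ray(a,px(a,r["position"]),zz))
    r=ctrl.trace(a,"tube_head")
    print([(round(q["p"],2),q["mask"].sum()) for q in r[:2]])
cv2.imwrite(f"pics/{name}.png",np.hstack(out))
E
python3 look.py ab .589 -.2353 .385 .139
```

```text
t 8.15 pos [ 0.5888 -0.2332  0.154 ] xyaw 0.3871722198552489 zax [-0.0013  0.001  -1.    ] F [-0.206   0.529  -1.5098] T [ 0.0266 -0.0351  0.0319] open 0.049393930128359985 q [-0.4946  0.1303  1.6619  0.0003  1.351   0.689 ]
scene tube_head 0.9 [ 0.5884 -0.2321  0.139 ]
scene head_flat_side 0.89 [ 0.6342 -0.2153  0.149 ]
[]
top tube_head 0.89 [ 0.5913 -0.2359  0.139 ]
top head_flat_side 0.58 [ 0.6336 -0.217   0.149 ]
[(0.82, np.int64(1253))]
```

View pics/ab.png

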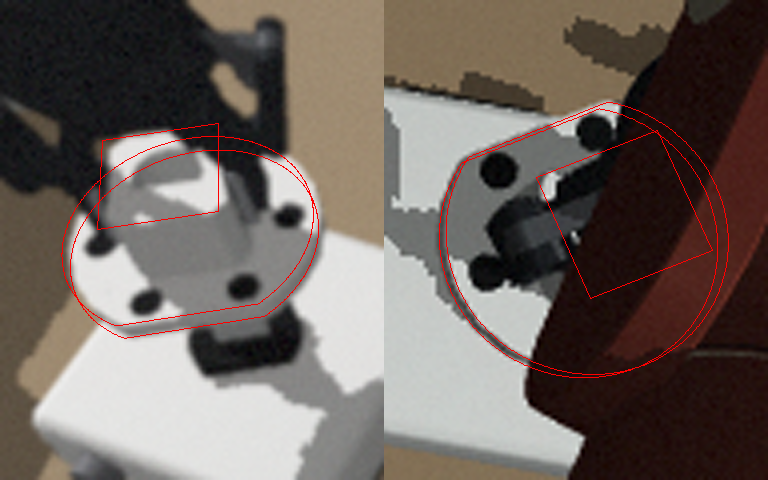

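>>> {"name": "carry_out", "arguments": {"series": [[0, -0.03, -0.6, 0, 0, 0, 0], [0, 0, -0.6, 0, 0, 0, 0], [0, 0, -0.4, 0, 0, 0, 0], [0, 0, -0.25, 0, 0, 0, 0], [0, 0, -0.2, 0, 0, 0, 0], [0, 0, 0, 0, 0, 0, 0]]}}

```text
t: 9.15
tool_pos: [0.5888, -0.2347, 0.1024]
tool_rot: [-3.082, -0.604, 0.002]
contact_force: [-1.1, 0.8, -2.1]
opening: 0.049
```

```bash
python3 st.py
```

```text
t 9.15 pos [ 0.5888 -0.2347  0.1024] xyaw 0.38684762076502627 zax [-0.0015  0.0008 -1.    ] F [-1.0542  0.8448 -2.137 ] T [-0.0107 -0.0039 -0.0245] open 0.04904927235546655 q [-0.4966  0.1826  1.695  -0.      1.2658  0.6874]
```

>>> {"name": "carry_out", "arguments": {"series": [[0, 0, -0.2, 0, 0, 0, 0], [0, 0, -0.2, 0, 0, 0, 0], [0, 0, -0.2, 0, 0, 0, 0], [0, 0, -0.15, 0, 0, 0, 0], [0, 0, -0.1, 0, 0, 0, 0], [0, 0, 0, 0, 0, 0, 0]]}}

```text
t: 9.75
tool_pos: [0.589, -0.2347, 0.0817]
tool_rot: [-3.082, -0.604, 0.001]
contact_force: [0.3, 0.2, -1.1]
opening: 0.0492
```

```bash
python3 st.py
```

```text
t 9.75 pos [ 0.589  -0.2347  0.0817] xyaw 0.3868229413532897 zax [-0.0009  0.0005 -1.    ] F [ 0.2796  0.2388 -1.1423] T [-0.0198 -0.0187 -0.0053] open 0.049226563489205934 q [-0.4966  0.2059  1.706   0.      1.2307  0.6874]
```

>>> {"name": "carry_out", "arguments": {"series": [[0, 0, -0.08, 0, 0, 0, 0], [0, 0, -0.06, 0, 0, 0, 0], [0, 0, 0, 0, 0, 0, 0]]}}

```text
t: 10.05
tool_pos: [0.5892, -0.2349, 0.0786]
tool_rot: [-3.083, -0.604, 0.0]
contact_force: [-0.2, 0.0, -1.7]
opening: 0.0495
```

```bash
python3 st.py
```

```text
t 10.05 pos [ 0.5892 -0.2349  0.0786] xyaw 0.386809521337323 zax [-0.0003  0.0001 -1.    ] F [-0.2215  0.0028 -1.7339] T [ 0.0352  0.0241 -0.0303] open 0.04950809443175826 q [-0.4966  0.2096  1.7073 -0.      1.225   0.6874]
```

Almost home; one more millimetre, then open.

>>> {"name": "carry_out", "arguments": {"series": [[0, 0, -0.05, 0, 0, 0, 0], [0, 0, 0, 0, 0, 0, 0], [0, 0, 0, 0, 0, 0, 0.75], [0, 0, 0, 0, 0, 0, 1], [0, 0, 0, 0, 0, 0, 1], [0, 0, 0, 0, 0, 0, 1], [0, 0, 0, 0, 0, 0, 1], [0, 0, 0, 0, 0, 0, 1]]}}

```text
t: 10.85
tool_pos: [0.5893, -0.2349, 0.0776]
tool_rot: [3.083, 0.604, 0.0]
contact_force: [1.2, 1.2, 0.2]
opening: 0.0853
```

```bash
python3 st.py;python3 look.py rel .589 -.2353 .385 .063
```

```text
t 10.85 pos [ 0.5893 -0.2349  0.0776] xyaw 0.3867842875645623 zax [ 0.0001 -0.0001 -1.    ] F [1.2056 1.1649 0.236 ] T [ 0.0033 -0.0116  0.0074] open 0.08530410967925364 q [-0.4966  0.2109  1.7077 -0.      1.2228  0.6874]
scene tube_head 0.76 [ 0.5907 -0.2392  0.063 ]
[(0.77, np.int64(1955))]
top tube_head 0.82 [ 0.5884 -0.2375  0.063 ]
top head_flat_side 0.65 [ 0.6374 -0.2149  0.073 ]
[(0.68, np.int64(723))]
```

View pics/rel.png

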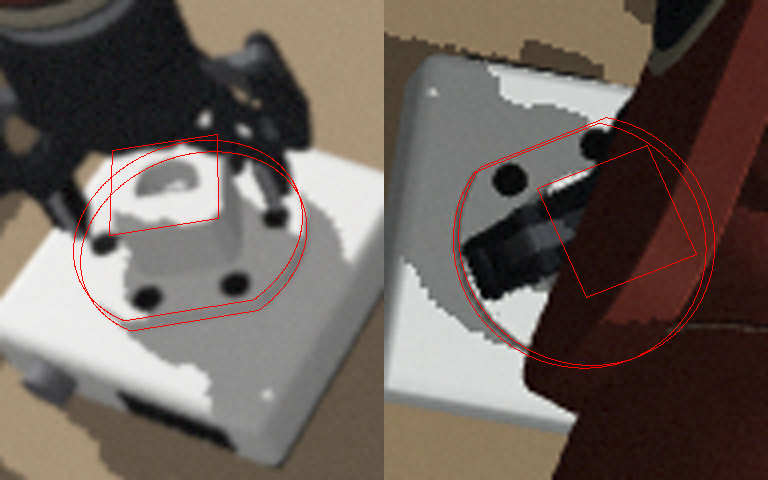

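The head sits with its outline on the predicted home outline in both views (cut edge at about (125,325)–(255,305) in the scene crop). I'll retreat straight up and clear the view.

>>> {"name": "carry_out", "arguments": {"series": [[0, 0, 0.3, 0, 0, 0, 1], [0, 0, 0.6, 0, 0, 0, 1], [0, 0, 1, 0, 0, 0, 1], [0, 0, 1, 0, 0, 0, 1], [0, 0, 1, 0, 0, 0, 1], [0, 0, 1, 0, 0, 0, 1], [-1, 0, 1, 0, 0, 0, 1], [-1, 0, 0.3, 0, 0, 0, 1], [-1, -0.7, 0, 0, 0, 0, 1], [-1, -0.7, 0, 0, 0, 0, 1], [-1, -0.7, 0, 0, 0, 0, 1], [-1, -0.7, 0, 0, 0, 0, 1]]}}

```text
t: 12.45
tool_pos: [0.4385, -0.3056, 0.2345]
tool_rot: [3.081, 0.604, 0.002]
contact_force: [0.3, -0.0, -0.5]
opening: 0.0854
```

>>> {"name": "carry_out", "arguments": {"series": [[-0.8, -1, 0, 0, 0, 0, 1], [-0.8, -1, 0, 0, 0, 0, 1], [-0.8, -1, 0, 0, 0, 0, 1], [-0.8, -1, 0, 0, 0, 0, 1], [-0.6, -1, 0, 0, 0, 0, 1], [-0.6, -1, 0, 0, 0, 0, 1], [0, 0, 0, 0, 0, 0, 1], [0, 0, 0, 0, 0, 0, 1], [0, 0, 0, 0, 0, 0, 1]]}}

```text
t: 13.35
tool_pos: [0.3298, -0.4545, 0.2334]
tool_rot: [3.082, 0.605, 0.001]
contact_force: [-0.3, 0.4, 0.0]
opening: 0.0856
```

```bash
python3 st.py;python3 look.py fin .589 -.2353 .385 .063
python3 - <<'E'
from fit import *
ims={n:ctrl.get_image(n) for n in("top","scene")}
M={}
for n in ims:
    r=ctrl.trace(ims[n],"tube_head");print(n,r[0]["p"] if r else None)
    if r:M[n]=r[0]["mask"].astype(float)
    for s in ctrl.mark_of(ims[n],"spare_head")[:1]: print("spare",s["p"],ray(ims[n],px(0,s["position"]),0))
for n in M:
    print(n,fit(lambda p:np.abs(hdm(ims[n],*p,.063)-M[n]).sum(),[.589,-.235,.39],[.005,.005,.15]).x)
ns=list(M)
r=fit(lambda p:sum(np.abs(hdm(ims[n],*p)-M[n]).sum() for n in ns),[.589,-.235,.39,.066],[.005,.005,.15,.01]);print("xyyawz",r.x,r.fun)
E
```

```text
t 13.35 pos [ 0.3298 -0.4545  0.2334] xyaw 0.3874612780901822 zax [ 0.0007 -0.0006 -1.    ] F [-0.2975  0.4124  0.0037] T [ 0.0232 -0.0304  0.033 ] open 0.08557723269612404 q [-1.0758 -0.1003  1.7599  0.0003  1.4812  0.1075]
scene tube_head 0.94 [ 0.5954 -0.2322  0.063 ]
scene head_flat_side 0.63 [ 0.6327 -0.2193  0.073 ]
[(0.86, np.int64(2114))]
top tube_head 0.63 [ 0.592  -0.2344  0.063 ]
top head_flat_side 0.8 [ 0.6335 -0.2103  0.073 ]
[(0.78, np.int64(3035))]
top 0.79
spare 0.63 [0.5018 0.2802 0.    ]
scene 0.78
spare 0.75 [ 0.5076  0.2741 -0.    ]
top [ 0.5901 -0.2354  0.3972]
scene [ 0.5885 -0.2335  0.3777]
xyyawz [ 0.5894 -0.2347  0.3752  0.0636] 305.39607843137253
```

View pics/fin.png

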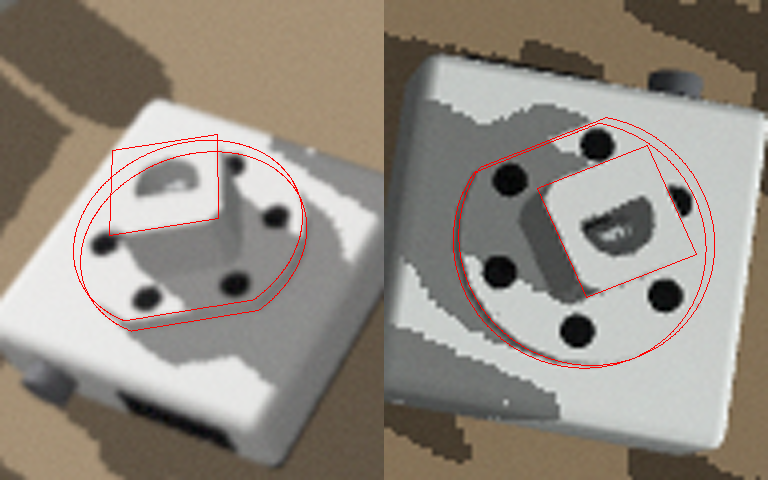

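The head's outline matches the home outline in both views, the spindle shows inside the bore, and the fitted underside height is 0.0636 m against 0.063 m. I'm handing the job in.

```bash
python3 -c "
from station import ctrl
print(ctrl.finish_job())"
```

```text
the job is handed in; nothing more can be done
None
```

I gripped the D-bore tube head by its hub, lifted it, turned it about 0.43 rad to match the spindle's flat, and lowered it onto the collar. I felt no noticeable contact force on the way down. I then opened the gripper, moved the arm well clear and handed the job in at about 13.5 s of the 38 s allowed. `finish_job` reports no verdict.

Last checks, from fitting the head's outline in both camera views after the arm had moved away:

| Quantity | Head | Spindle |
|---|---|---|
| x, m | 0.589 | 0.589 |
| y, m | -0.235 | -0.235 |
| Turn, rad | 0.375 (0.378 and 0.397 from single views) | about 0.385 |
| Underside / collar top, m | 0.0636 | 0.063 |

- **Orientation:** the flat is on the spindle's flat side and the hub is up. I judged the tilt only by the outline overlay, where the head looked level.
- **Spare head:** the arm stayed well away from it. Its marks still agree with the first ones to within about 7 mm, which is detector noise.
- **Disagreement:** the point detector put the head's origin up to 7 mm off in the scene view. The outline fits and the overlay contradict that, so I went with them.

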